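Set the plate gauge with its knurled wheel

TASK

Set the plate gauge for the next batch: with light fingertip pressure on top of the knurled wheel, roll it, stroke after stroke, until the orange jaw has closed in to the red gauge mark, with the edge of its black pointer in line with the middle of the red line; if it goes past, roll it back. Only roll the wheel: do not grip it, do not touch the orange jaw, and leave the saucer, jar and brush where they are. Then take the finger off and leave the setting as it is.

Things in the scene. Friction and masses are not known exactly. Their poses are not given: they have to be found in the camera images.
- gauge: Plate gauge screwed to the table (cannot move): grey base 100 x 340 x 10 mm, a dark fixed stop (70 mm high, face at y = -133 mm) near its -y end, and on a sprung beam the orange jaw and, centred at y = 115 mm, a blue wheel housing (56 x 92 mm in x and y, top 81 mm high). Origin: centre of the underside, at table height. Its y axis runs from the stop to the wheel, z up.
- wheel: Knurled steel wheel, radius 35 mm, 24 mm wide, axle along gauge x, four yellow knurls. Origin: centre of the axle, at gauge (0, 115, 60) mm, so its top is 95 mm above the table and stands 14 mm out of the blue housing. The body's axes turn with it. Takes about 1.2 N at the rim to turn and stays where it is left. More than 25 N on it counts as gripping or forcing it.
- jaw: Orange sliding jaw, 70 x 24 mm, from 27 to 67 mm high, not to be touched; its steel rack bar (top 40 mm high) runs through the wheel housing and up to 50 mm out of it. Origin: gauge x = 0, z = 6 mm, in the plane of the face towards the stop. Rolling the wheel's top towards gauge +y closes the jaw (gauge -y) by 0.57 mm per mm rolled (20 mm per rad), without play; back opens it.
- pointer (a point): Edge of the jaw's black pointer, in the plane of the jaw's face towards the stop, at gauge x = 46 mm, 20 mm above the table; it moves with the jaw.
- mark_line (a point): Middle of the red gauge line (18 x 3 mm, across the white scale strip, on a red clip), at gauge x = 46 mm, 14 mm above the table. Fixed; axes as the gauge's. The jaw is set when the pointer has the same gauge y as this point; at the start the pointer stands 20 to 70 mm on its +y side.
- saucer: White saucer, 116 mm across, 18 mm high, loose on the table, on the -x side of the gauge. Origin: centre of the underside. A bystander.
- jar: Closed glass jar with a red cap, 52 mm across and 65 mm high, loose on the +x side of the gauge. Origin: centre of the underside. A bystander.
- brush: Blue paint brush, 206 mm long and 10 mm thick, lying loose on the +x side of the gauge. Origin: underside of the middle of its 150 mm handle; the bristles point along its +x. A bystander.
- beam (a joint): How far the sprung beam (with wheel, housing and jaw) is pushed down, in m: 0 free, 0.006 at its stop. It begins to sink at about 2 N and sinks 0.83 mm for each further newton (stop reached at about 9 N). Pressing the wheel 4 mm down (about 7 N) is a good working pressure for rolling: the wheel then turns with the fingertip without slipping.

How it is judged:
By the outcome, as a careful person would: the job done as asked, in the order asked, and still so for the second after the job is handed in, with the robot touching nothing.
It also fails if it takes over 51 s, if anything falls off the work surface, if the arm or the gripper's body presses on something with over 40 N, if the wrist force passes 120 N, or if a joint passes its speed limit or range.

ROBOT

A 6-joint arm with a two-finger parallel gripper is mounted at the origin on the work surface. World frame = base frame: x ahead of the robot, y to its left, z up, the work surface at z = 0. Lengths are in m, angles in rad, forces in N, time in s.
With the tool pointing down it reaches from about 0.325 to 0.775 m from the base axis. Payload 9.3 kg.
Tool frame: the origin (TCP) lies midway between the tips of the shut fingers; the grasp point (between the pads) lies arm.grip_depth behind it (arm.grip_depth is the distance from the TCP to the grasp point, in m); z points along the fingers, x is the direction in which the jaws open and shut, and the axes are right-handed (so a half turn about z gives the same grasp; the last joint's range is limited). The gripper opens to 85 mm and grips with 20 to 120 N. Pads are 22 mm wide; open, the fingers measure 114 mm over their backs; the gripper's body (76 mm by 85 mm) begins 54 mm behind the grasp point. The pads swing forward as they close: fully open they stand 13 mm farther back than shut.
Start: joints at [1.005, 0.259, 0.021, 1.334, 0, 1.418], TCP at [0.221, 0.504, 0.231] pointing down, gripper open.
Joint ranges: [-3.04, 3.04], [-0.91, 1.82], [-1.04, 1.36], [-1.92, 1.95], [-1.52, 1.45], [-3.14, 3.14]. Speed limits (rad/s): [2.22, 2.22, 2.79, 3.14, 3.14, 3.14].

INTERFACE

Orientations are given as a unit quaternion [w, x, y, z].
In Python, from workcell import arm gives the robot as it stands.
- The arm moves only by the tool play_rows, never from a script. Its argument "increments" is a list of rows, each a list of 3 entries, a list of its own where there are three numbers: the shift along the tool's x, y, z in m, then the turn, a rotation vector about the tool's x, y, z in rad, then the gripper command: -1 is shut, 1 is fully open, values between are in proportion. A call has 1 to 5 rows; each row is the pose to reach, as a shift and turn from the pose commanded when the call began, along the tool's axes at that moment; what a row does not reach only later rows make up. A row lasts 1/10 s, in which the tool goes at most 50 mm and 8.59 degrees, less where a joint would pass 70% of its speed; a pose out of reach is approached as far as the arm can. A call with a gripper value outside its range is refused whole. The fingers move at their own pace and stop on an object; "squeeze" is the grip in N (left out, the last holds). Time passes only in rows, so rows that repeat a pose let the fingers close. It gives the time, the measured TCP pose, the force and the opening at its end, in the units of the state.
- arm.get_obs(): the state, without advancing time (a new reading comes with each control period).
- arm.grab_frame(name): name is "scene" or "top" or "wrist"; returns the picture (480x640x3 uint8, red, green, blue); there is no depth.
- arm.get_calibration(name): a dict with "fx", "fy", "cx", "cy" (pixels), "cam_to_world" (4x4, takes a point from camera to world coordinates). Camera axes: x right, y down, z forward; pixel columns grow to the right and rows downward; lengths in m; the calibration is good to about 2 mm. A picture is of the moment at which its call begins: read the wrist's pose just before it. get_calibration takes no time and is no camera call; for the wrist camera it gives the pose at the moment of the call.
- arm.hand_in(): hands the job in, once; it reports no verdict.
Trained networks look in the newest picture that a camera, given by its name, has taken for a name from the list of things; names that differ only in an ending like _2 or _b are one class to them, and where a whole thing is asked for, a point or a joint stands for the part that bears it (a point fixed in the world has none). Each returns a list of dicts, best first, with "score" (0 to 1); they miss things now and then, are a little off and sometimes report something else, mostly with a low value. They report only what shows in the picture. A call takes as long as a camera call.
- arm.recognise(camera, target): "at" ([x, y, z] in m, in the coordinates of the camera as it stood for that picture, good to about 4 mm: the middle of the surface that is visible of it).
- arm.masks_of(camera, target): "region" (480x640 bool, what is visible of it).
- arm.landmark_of(camera, target): "at" ([x, y, z] in m, in the coordinates of the camera as it stood for that picture, good to about 4 mm: a listed point, or the origin of a listed thing).
The state is a dict: "clock": time; "qpos": joint angles; "joint_velocities": joint speeds; "effort": joint torques, N m; "tool_pos": TCP position; "eef_rot": TCP orientation; "contact_force": force on the tool from outside, world axes, zero at the start; "torque": the same for the moment, N m; "finger_gap": opening from 0.0 (shut) to 1.0 (fully open).
Only numpy, scipy, OpenCV 4.12 (cv2) and the standard library are available. Lean on these libraries where they do the work, as an engineer would, in place of code of your own. Each camera call takes 0.05 s, during which the arm holds its last target. There are 200 camera calls.

## Working session

There is one attempt and no reset: what is moved stays moved. The work goes in short steps, Python scripts to look and compute and a tool call to move; the robot and the scene stay as the last step left them, time stands still between calls to the robot, and variables do not carry over. Pictures are saved under pics/ and viewed, about 8 in all and at most 12, crops included, and the job is handed in when it is done.

Besides the shell and the picture viewer there is one more tool, called after ">>>" as name(argument=value, ...), one argument or row to a line, values as JSON. play_rows: Moves the arm, as the interface text tells. Its arguments: {"type":"object","properties":{"increments":{"type":"array"},"squeeze":{"type":"number"}},"required":["increments"]}

```bash
mkdir -p pics
cat > h.py <<'E'
from workcell import arm
import numpy as np, cv2
def w(cam,p):
    T=np.array(arm.get_calibration(cam)["cam_to_world"]); return T[:3,:3]@np.array(p)+T[:3,3]
def px(cam,p):
    c=arm.get_calibration(cam); T=np.linalg.inv(np.array(c["cam_to_world"])); q=T[:3,:3]@np.array(p)+T[:3,3]
    return np.array([c["fx"]*q[0]/q[2]+c["cx"],c["fy"]*q[1]/q[2]+c["cy"]])
def ray(cam,u,v,z):
    c=arm.get_calibration(cam); T=np.array(c["cam_to_world"]); d=T[:3,:3]@np.array([(u-c["cx"])/c["fx"],(v-c["cy"])/c["fy"],1]); o=T[:3,3]
    return o+d*(z-o[2])/d[2]
def save(cam,n):
    f=arm.grab_frame(cam); cv2.imwrite(f"pics/{n}.png",f[:,:,::-1]); return f
E
python3 - <<'E'
from h import *
np.set_printoptions(precision=4,suppress=True)
o=arm.get_obs();print(o["clock"],o["tool_pos"],o["eef_rot"],o["finger_gap"],arm.grip_depth)
for cam in["top","scene"]:
    save(cam,cam+"0")
    for t in["gauge","wheel","jaw","pointer","mark_line","saucer","jar","brush"]:
        r=arm.landmark_of(cam,t)
        print(cam,t,[(round(x["score"],2),w(cam,x["at"])) for x in r[:2]])
print(arm.get_obs()["clock"])
E
```

```text
0.0 [0.2205 0.5035 0.2307] [ 0.0003  0.837   0.5472 -0.0006] 1.001149136012202 0.0187
top gauge [(0.71, array([ 0.5484, -0.0034, -0.0013]))]
top wheel [(0.63, array([0.5008, 0.1015, 0.0624]))]
top jaw [(0.67, array([0.5323, 0.03  , 0.0106]))]
top pointer [(0.81, array([0.5759, 0.0491, 0.02  ])), (0.47, array([ 0.4542, -0.1242, -0.0021]))]
top mark_line [(0.52, array([0.5985, 0.0003, 0.0104])), (0.52, array([ 0.6504,  0.1291, -0.0018]))]
top saucer [(0.68, array([ 0.4557, -0.1238, -0.0015]))]
top jar [(0.68, array([ 0.5473, -0.003 , -0.0033])), (0.63, array([ 0.717 , -0.0708, -0.0004]))]
top brush [(0.68, array([0.6535, 0.1293, 0.0008]))]
scene gauge [(0.6, array([ 0.551 , -0.0006,  0.004 ]))]
scene wheel [(0.56, array([0.5   , 0.0998, 0.0616])), (0.56, array([ 0.7142, -0.0702,  0.0006]))]
scene jaw [(0.77, array([0.536 , 0.0277, 0.0092]))]
scene pointer [(0.89, array([0.5768, 0.0503, 0.022 ])), (0.39, array([0.6452, 0.1298, 0.0016]))]
scene mark_line [(0.71, array([0.6019, 0.0008, 0.0173])), (0.66, array([ 0.6479,  0.1311, -0.0008]))]
scene saucer [(0.82, array([ 0.448 , -0.1289,  0.0038])), (0.49, array([ 0.55  , -0.0014,  0.0006]))]
scene jar [(0.96, array([ 0.7159, -0.0738, -0.0029]))]
scene brush [(0.74, array([0.6502, 0.1284, 0.001 ]))]
0.9
```

```bash
python3 -c "
import cv2,numpy as np
a=cv2.imread('pics/top0.png');b=cv2.imread('pics/scene0.png')
cv2.imwrite('pics/both.png',cv2.resize(np.vstack([a,b]),(450,600)))"
```

```text
(no output)
```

View pics/top0.png

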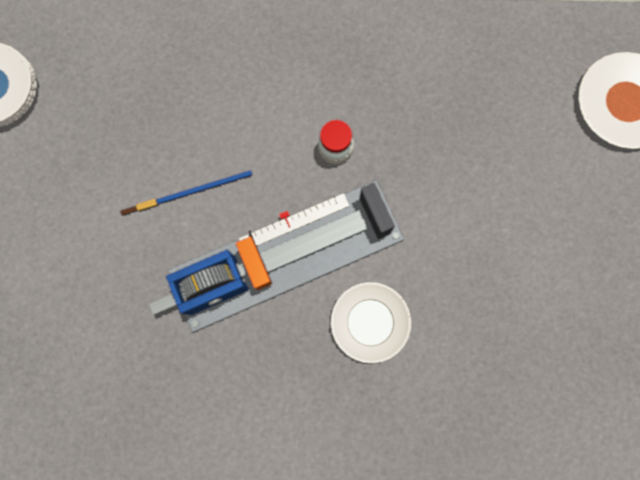

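The top view shows the wheel at about (205,278), the jaw at (253,262) and the red line at (287,219). Both cameras give a gauge yaw of about 0.447 rad and a gap of about 54 mm.

```bash
cat >> h.py <<'E'
from scipy.spatial.transform import Rotation as R
t=0.447; GY=np.array([-np.sin(t),np.cos(t),0]); GX=np.array([np.cos(t),np.sin(t),0])
W=np.array([.5004,.1007,0.])
np.set_printoptions(precision=4,suppress=True)
def goto(p):
    o=arm.get_obs(); q=o["eef_rot"]; A=R.from_quat([q[1],q[2],q[3],q[0]])
    B=R.from_matrix(np.array([GX,-GY,[0,0,-1]]).T)
    print("shift",A.inv().apply(np.array(p)-o["tool_pos"]),"turn",(A.inv()*B).as_rotvec(),"t",o["clock"],"F",o["contact_force"],"q",np.array(o["qpos"]))
E
python3 -c "
from h import *
goto(W-.016*GY+[0,0,.16])"
```

```text
shift [-0.2674  0.4301  0.0713] turn [0.    0.    0.711] t 0.9 F [-0.3584  0.6814  0.4159] q [ 1.0054  0.2586  0.0215  1.3337 -0.      1.4182]
```

>>> play_rows(
  increments=[
    [[-0.026,0.042,0.007],[0,0,0.14],-1],
    [[-0.053,0.085,0.014],[0,0,0.28],-1],
    [[-0.079,0.127,0.021],[0,0,0.42],-1],
    [[-0.106,0.17,0.028],[0,0,0.56],-1],
    [[-0.132,0.212,0.035],[0,0,0.711],-1],
  ],
  squeeze=20,
)

```text
clock: 1.4
tool_pos: [0.3613, 0.2981, 0.1966]
eef_rot: [-0.0, 0.976, 0.22, 0.0]
contact_force: [0.5, 0.6, 0.8]
finger_gap: 0.142
```

```bash
python3 -c "
from h import *
goto(W-.016*GY+[0,0,.16])"
```

```text
shift [0.0412 0.2539 0.0366] turn [-0.     -0.0008 -0.0044] t 1.4 F [0.5412 0.576  0.8227] q [ 0.5104  0.1333 -0.2297  1.2071 -0.      1.6385]
```

>>> play_rows(
  increments=[
    [[0.008,0.048,0.007],[0,0,0],-1],
    [[0.016,0.096,0.014],[0,0,0],-1],
    [[0.024,0.144,0.021],[0,0,0],-1],
    [[0.032,0.192,0.028],[0,0,0],-1],
    [[0.039,0.24,0.036],[0,0,0],-1],
  ],
)

```text
clock: 1.9
tool_pos: [0.5008, 0.0983, 0.1606]
eef_rot: [0.0, 0.975, 0.222, 0.0]
contact_force: [-0.2, 1.3, 0.5]
finger_gap: 0.002
```

>>> play_rows(
  increments=[
    [[0,0.01,0],[0,0,-0.004],-1],
    [[0,0.01,0],[0,0,-0.004],-1],
  ],
)

```text
clock: 2.1
tool_pos: [0.5046, 0.0898, 0.1601]
eef_rot: [-0.0, 0.975, 0.223, -0.0]
contact_force: [-0.1, 0.1, -0.1]
finger_gap: 0.0
```

```bash
python3 -c "
from h import *
goto(W-.016*GY+[0,0,.1])
f=save('wrist','w1')
for p in ['wheel','pointer','mark_line']:
    print(p,[(round(x['score'],2),w('wrist',x['at'])) for x in arm.landmark_of('wrist',p)[:2]])
a=px('wrist',W+[0,0,.095]);print(a, px('wrist',[.6,.0006,.014]))
"
```

```text
shift [0.001  0.0043 0.0601] turn [-0.0004  0.0008  0.002 ] t 2.1 F [-0.0848  0.0863 -0.1387] q [ 0.0122  0.2278 -0.2052  1.1387 -0.      1.134 ]
wheel [(0.57, array([0.4963, 0.1058, 0.0611]))]
pointer [(0.86, array([0.575 , 0.0524, 0.0199]))]
mark_line []
[328.385  243.9085] [381.2094 360.0709]
```

View pics/w1.png

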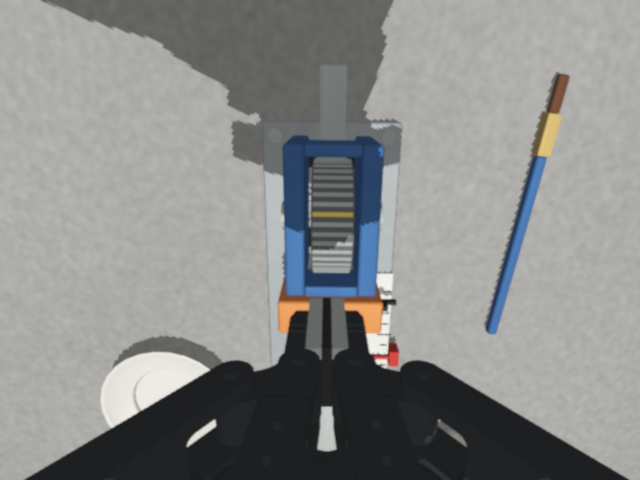

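```bash
python3 -c "
from h import *
print(arm.get_calibration('wrist'))
G=W-.115*GY
for n,x,y,z in [('hous+-',-.028,.161,.081),('',.028,.161,.081),('',.028,.069,.081),('',-.028,.069,.081),('base',-.05,.17,.01),('',.05,.17,.01)]: print(n,px('wrist',G+x*GX+y*GY+[0,0,z]))
for u,v,z in [(285,137,.081),(383,137,.081),(380,290,.081),(288,290,.081),(262,122,.01),(401,122,.01),(388,301,.02),(388,355,.014)]:
  p=ray('wrist',u,v,z)-G; print(u,v,p@GX,p@GY)
print(px('wrist',arm.get_obs()['tool_pos']))
"
```

```text
{'fx': 399.83135206675865, 'fy': 399.83135206675865, 'cx': 326.3403697070258, 'cy': 237.4567885770027, 'cam_to_world': array([[ 0.8988,  0.4155,  0.1394,  0.467 ],
       [ 0.4383, -0.8523, -0.2856,  0.1665],
       [ 0.0002,  0.3178, -0.9482,  0.3039],
       [ 0.    ,  0.    ,  0.    ,  1.    ]])}
hous+- [278.1017 156.3453]
 [379.7677 157.0287]
 [372.5256 306.2212]
 [282.7746 305.6944]
base [258.177  130.8162]
 [398.6184 131.7804]
285 137 -0.023930142720980672 0.17138949396994346
383 137 0.029225926657607898 0.1717428283399582
380 290 0.03211394321661507 0.0801963760639525
288 290 -0.024483448557717145 0.07982414286816801
262 122 -0.047010803129010625 0.17605386857847866
401 122 0.05125426036629833 0.17670763738373535
388 301 0.04815771454699313 0.04092434790709791
388 355 0.05205203309004355 -0.013224497097533363
[326.868 318.52 ]
```

```bash
python3 -c "
from h import *
G=W-.115*GY
for u,v,z in [(192,330,.01),(403,237,.01),(380,183,.01),(168,280,.081),(232,253,.081),(246,290,.081),(182,313,.081),(287,219,.014)]:
  p=ray('top',u,v,z)-G; print(u,v,p@GX,p@GY)
a=cv2.imread('pics/top0.png')[170:340,140:420]
cv2.imwrite('pics/topc.png',cv2.resize(a,None,fx=2.8,fy=2.8,interpolation=cv2.INTER_CUBIC))
"
```

```text
192 330 -0.044418838930711 0.16924004184653724
403 237 -0.04737287404206751 -0.16800186943597403
380 183 0.041686177897268854 -0.17215737281880408
168 280 0.022704263364990363 0.1596414037405469
232 253 0.020951483704752135 0.06656154248569945
246 290 -0.03334082100647402 0.06895564019439447
182 313 -0.026262392506033266 0.15905907821956294
287 219 0.04806018911728662 -0.02193555902693234
```

View pics/topc.png

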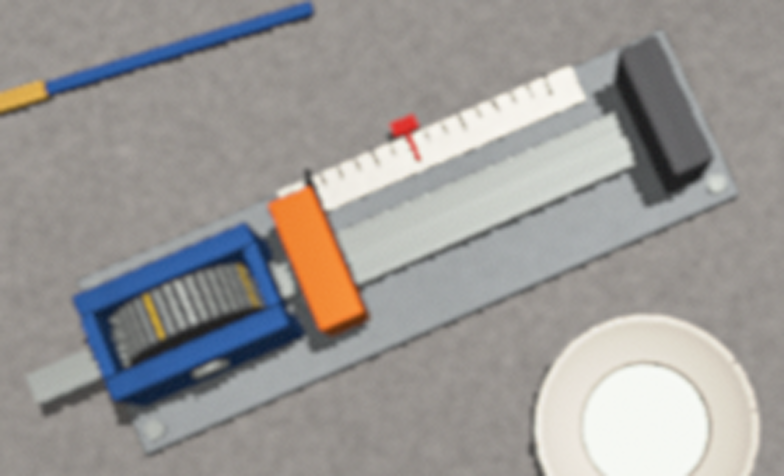

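Top-view corners confirm the wheel position to about 2 mm. Descending to just above the wheel.

>>> play_rows(
  increments=[
    [[0.0,0.002,0.025],[0,0,0.002],-1],
    [[0,0.003,0.05],[0,0,0.002],-1],
    [[0,0.003,0.06],[0,0,0.002],-1],
    [[0,0.003,0.06],[0,0,0.002],-1],
  ],
)

```text
clock: 2.7
tool_pos: [0.5043, 0.0895, 0.0999]
eef_rot: [-0.0, 0.975, 0.224, -0.001]
contact_force: [0.3, -0.1, 0.4]
finger_gap: -0.002
```

```bash
python3 -c "
from h import *
goto(W-.015*GY+[0,0,.091])"
```

```text
shift [0.0013 0.0032 0.0089] turn [-0.0009  0.0018  0.0045] t 2.7 F [ 0.3112 -0.1484  0.4082] q [ 0.0116  0.272  -0.3097  0.9912  0.0001  1.131 ]
```

>>> play_rows(
  increments=[
    [[0.001,0.003,0.004],[0,0,0.003],-1],
    [[0.001,0.003,0.007],[0,0,0.003],-1],
    [[0.001,0.003,0.009],[0,0,0.003],-1],
    [[0.001,0.003,0.009],[0,0,0.003],-1],
  ],
)

```text
clock: 3.1
tool_pos: [0.5081, 0.0863, 0.0921]
eef_rot: [0.0, 0.975, 0.222, 0.001]
contact_force: [1.5, 0.7, 2.7]
finger_gap: -0.002
```

```bash
python3 -c "
from h import *
goto(W+.018*GY+[0,0,.091])"
```

```text
shift [-0.0007 -0.0343  0.001 ] turn [ 0.0004 -0.0012 -0.0001] t 3.1 F [1.5014 0.727  2.6708] q [ 0.0053  0.2817 -0.3181  0.9697  0.0001  1.1292]
```

>>> play_rows(
  increments=[
    [[0,0,0.003],[0,0,0],-1],
    [[0,0,0.003],[0,0,0],-1],
    [[0,-0.004,0.003],[0,0,0],-1],
    [[0,-0.008,0.003],[0,0,0],-1],
    [[0,-0.012,0.003],[0,0,0],-1],
  ],
)

```text
clock: 3.6
tool_pos: [0.5033, 0.0969, 0.0895]
eef_rot: [0.001, 0.975, 0.221, 0.001]
contact_force: [1.1, -1.2, 8.8]
finger_gap: -0.002
```

```bash
python3 -c "
from h import *
goto(W+.018*GY+[0,0,.091])
save('top','top1')
for p in ['jaw','pointer']: print(p,[(round(x['score'],2),(w('top',x['at'])-W)@GY) for x in arm.landmark_of('top',p)[:2]])"
```

```text
shift [-0.0009 -0.0227 -0.0015] turn [ 0.0016 -0.0019 -0.0005] t 3.6 F [ 1.0952 -1.2076  8.8339] q [ 0.0267  0.279  -0.3295  0.96   -0.0007  1.1509]
jaw [(0.71, np.float64(-0.08786690362310233))]
pointer []
```

>>> play_rows(
  increments=[
    [[0,-0.005,-0.001],[0,0,0],-1],
    [[0,-0.01,-0.001],[0,0,0],-1],
    [[0,-0.015,-0.001],[0,0,0],-1],
    [[0,-0.019,-0.001],[0,0,0],-1],
    [[0,-0.019,-0.001],[0,0,0],-1],
  ],
)

```text
clock: 4.25
tool_pos: [0.4948, 0.1148, 0.0905]
eef_rot: [-0.0, 0.975, 0.222, 0.001]
contact_force: [0.6, 1.7, 6.5]
finger_gap: -0.005
```

>>> play_rows(
  increments=[
    [[0,0,-0.015],[0,0,0],-1],
    [[0,0,-0.02],[0,0,0],-1],
    [[0,0.03,-0.02],[0,0,0],-1],
    [[0,0.034,-0.02],[0,0,0],-1],
    [[0,0.034,-0.012],[0,0,0],-1],
  ],
)

```text
clock: 4.75
tool_pos: [0.5095, 0.083, 0.1017]
eef_rot: [0.0, 0.975, 0.221, 0.001]
contact_force: [-0.3, -0.2, 0.4]
finger_gap: -0.001
```

```bash
python3 -c "
from h import *
goto(W-.015*GY+[0,0,.09])
save('top','top2');save('scene','scene2')
for c in ['top','scene']:
  for p in ['jaw','pointer','mark_line']: print(c,p,[(round(x['score'],2),(w(c,x['at'])-W)@GY) for x in arm.landmark_of(c,p)[:2]])"
```

```text
shift [-0.0006 -0.0049  0.0117] turn [ 0.0005 -0.0011 -0.0016] t 4.75 F [-0.3048 -0.2269  0.4282] q [-0.0012  0.2747 -0.3005  0.9944  0.      1.1242]
top jaw [(0.78, np.float64(-0.1007768018535181)), (0.26, np.float64(-0.18377229391914396))]
top pointer [(0.7, np.float64(-0.09897124537490455))]
top mark_line [(0.48, np.float64(-0.13517160362714725))]
scene jaw [(0.68, np.float64(-0.09985659616356803))]
scene pointer [(0.78, np.float64(-0.09507457869671516))]
scene mark_line [(0.47, np.float64(-0.1364004956926587))]
```

>>> play_rows(
  increments=[
    [[0,-0.003,0.008],[0,0,-0.002],-1],
    [[0,-0.003,0.012],[0,0,-0.002],-1],
    [[0,-0.003,0.012],[0,0,-0.002],-1],
    [[0,-0.008,0.012],[0,0,-0.002],-1],
    [[0,-0.013,0.012],[0,0,-0.002],-1],
  ],
)

```text
clock: 5.65
tool_pos: [0.504, 0.0951, 0.0901]
eef_rot: [0.001, 0.975, 0.222, 0.001]
contact_force: [1.0, -1.7, 7.2]
finger_gap: 0.0
```

>>> play_rows(
  increments=[
    [[0,-0.006,0],[0,0,0],-1],
    [[0,-0.012,0],[0,0,0],-1],
    [[0,-0.018,0],[0,0,0],-1],
    [[0,-0.023,0],[0,0,0],-1],
    [[0,-0.023,0],[0,0,0],-1],
  ],
)

```text
clock: 6.15
tool_pos: [0.4938, 0.1169, 0.0902]
eef_rot: [-0.0, 0.975, 0.223, 0.001]
contact_force: [1.2, 2.2, 6.7]
finger_gap: -0.002
```

>>> play_rows(
  increments=[
    [[0,0,-0.015],[0,0,0],-1],
    [[0,0,-0.02],[0,0,0],-1],
    [[0,0.03,-0.02],[0,0,0],-1],
    [[0,0.033,-0.02],[0,0,0],-1],
    [[0,0.033,-0.012],[0,0,0],-1],
  ],
)

```text
clock: 6.65
tool_pos: [0.5081, 0.0858, 0.1016]
eef_rot: [0.0, 0.975, 0.222, 0.0]
contact_force: [-0.8, 0.6, 0.7]
finger_gap: -0.002
```

```bash
python3 -c "
from h import *
goto(W-.015*GY+[0,0,.09])
save('top','top3');save('scene','scene3')
for c in ['top','scene']:
  for p in ['jaw','pointer','mark_line']: print(c,p,[(round(x['score'],2),(w(c,x['at'])-W)@GY) for x in arm.landmark_of(c,p)[:2]])"
```

```text
shift [-0.0005 -0.0017  0.0116] turn [ 0.0003 -0.0009  0.0005] t 6.65 F [-0.8371  0.5715  0.7331] q [ 0.0044  0.2735 -0.3025  0.9938  0.0001  1.1276]
top jaw [(0.56, np.float64(-0.11820587130950877))]
top pointer [(0.94, np.float64(-0.11897567503825245))]
top mark_line [(0.43, np.float64(-0.13455932586476008))]
scene jaw [(0.73, np.float64(-0.1175558640381957)), (0.65, np.float64(-0.11324054646751994))]
scene pointer [(0.75, np.float64(-0.11683159433034829))]
scene mark_line []
```

>>> play_rows(
  increments=[
    [[0,0,0.008],[0,0,0],-1],
    [[0,0,0.012],[0,0,0],-1],
    [[0,0,0.012],[0,0,0],-1],
    [[0,-0.006,0.012],[0,0,0],-1],
    [[0,-0.011,0.012],[0,0,0],-1],
  ],
)

```text
clock: 7.55
tool_pos: [0.5036, 0.096, 0.0902]
eef_rot: [0.0, 0.975, 0.222, 0.001]
contact_force: [1.5, -1.7, 6.9]
finger_gap: 0.001
```

>>> play_rows(
  increments=[
    [[0,-0.005,0],[0,0,0],-1],
    [[0,-0.01,0],[0,0,0],-1],
    [[0,-0.013,0],[0,0,0],-1],
    [[0,-0.013,0],[0,0,0],-1],
  ],
)

```text
clock: 7.95
tool_pos: [0.4978, 0.1083, 0.0903]
eef_rot: [0.0, 0.975, 0.223, 0.001]
contact_force: [0.4, 1.4, 7.5]
finger_gap: 0.001
```

>>> play_rows(
  increments=[
    [[0,0,-0.015],[0,0,0],-1],
    [[0,0.01,-0.05],[0,0,0],-1],
    [[0,0.012,-0.06],[0,0,0],-1],
    [[0,0.012,-0.06],[0,0,0],-1],
    [[0,0.012,-0.06],[0,0,0],-1],
  ],
)

```text
clock: 8.45
tool_pos: [0.5018, 0.0972, 0.1486]
eef_rot: [-0.0, 0.975, 0.223, -0.001]
contact_force: [-0.5, -0.1, -0.2]
finger_gap: -0.004
```

```bash
python3 -c "
from h import *
goto(W-.015*GY+[0,0,.09])
a=save('top','top4');b=save('scene','scene4')
for c in ['top','scene']:
  for p in ['jaw','pointer','mark_line']: print(c,p,[(round(x['score'],2),(w(c,x['at'])-W)@GY) for x in arm.landmark_of(c,p)[:2]])
  m=W-.134*GY+.046*GX+[0,0,.014];q=px(c,m).astype(int);print(q, np.linalg.norm(px(c,m)-px(c,m+.01*GY)))
  f=(a if c=='top' else b)[q[1]-25:q[1]+25,q[0]-32:q[0]+32,::-1]
  cv2.imwrite('pics/c4%s.png'%c,cv2.resize(f,None,fx=6,fy=6,interpolation=cv2.INTER_CUBIC))
cv2.imwrite('pics/c4.png',np.hstack([cv2.imread('pics/c4top.png'),cv2.imread('pics/c4scene.png')]))
"
```

```text
shift [0.0003 0.0112 0.0586] turn [-0.0006  0.0011  0.0018] t 8.45 F [-0.4502 -0.1309 -0.2278] q [ 0.0269  0.233  -0.229   1.11    0.0001  1.1489]
top jaw [(0.79, np.float64(-0.130266785288141))]
top pointer [(0.75, np.float64(-0.1339735298367282))]
top mark_line [(0.6, np.float64(-0.13306685547557484))]
[285 221] 6.7422065656597105
scene jaw [(0.96, np.float64(-0.13399934834800958))]
scene pointer [(0.62, np.float64(-0.12926207824633226))]
scene mark_line [(0.58, np.float64(-0.1363868481059614))]
[343 293] 7.231869858696491
```

View pics/c4.png

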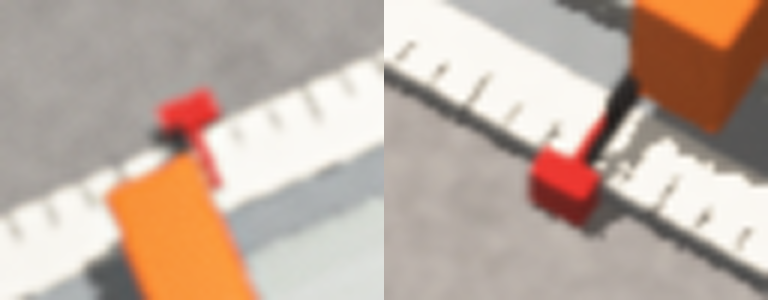

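>>> play_rows(
  increments=[
    [[0.01,0.045,0],[0,0,0],-1],
    [[0.02,0.09,0],[0,0,0],-1],
    [[0.03,0.135,0.01],[0,0,0],-1],
    [[0.04,0.18,0.025],[0,0,0],-1],
    [[0.046,0.215,0.035],[0,0,0],-1],
  ],
)

```text
clock: 9.35
tool_pos: [0.6383, -0.0788, 0.1133]
eef_rot: [-0.0, 0.975, 0.222, -0.0]
contact_force: [-0.2, 0.4, -0.1]
finger_gap: -0.004
```

>>> play_rows(
  increments=[
    [[0,0,0],[0,0,0],-1],
    [[0,0,0],[0,0,0],-1],
    [[0,0,0],[0,0,0],-1],
  ],
)

```text
clock: 9.65
tool_pos: [0.6367, -0.076, 0.1148]
eef_rot: [-0.0, 0.975, 0.223, -0.0]
contact_force: [0.2, -0.2, 0.8]
finger_gap: 0.003
```

```bash
python3 -c "
from h import *
goto(W-.015*GY+[0,0,.09])
f=save('wrist','w5')
T=np.array(arm.get_calibration('wrist')['cam_to_world']); print((T[:3,3]-W)@GX,(T[:3,3]-W)@GY,T[2,3])
m=W-.135*GY+.046*GX+[0,0,.014];q=px('wrist',m).astype(int);print(q, px('wrist',m+.01*GY)-px('wrist',m))
np.save('w5.npy',f)
y0=max(q[1]-60,0);x0=max(q[0]-80,0);print(x0,y0)
cv2.imwrite('pics/c5.png',cv2.resize(f[y0:y0+120,x0:x0+160,::-1],None,fx=5,fy=5,interpolation=cv2.INTER_CUBIC))
"
```

```text
shift [-0.0461 -0.2034  0.0248] turn [-0.0003  0.0001  0.0024] t 9.65 F [ 0.2197 -0.2389  0.7516] q [-0.2496  0.4637  0.034   1.1414  0.0002  0.8718]
0.04622448071340792 -0.1354743854535615 0.258067533550726
[325 102] [  0.0482 -18.5029]
245 42
```

View pics/c5.png

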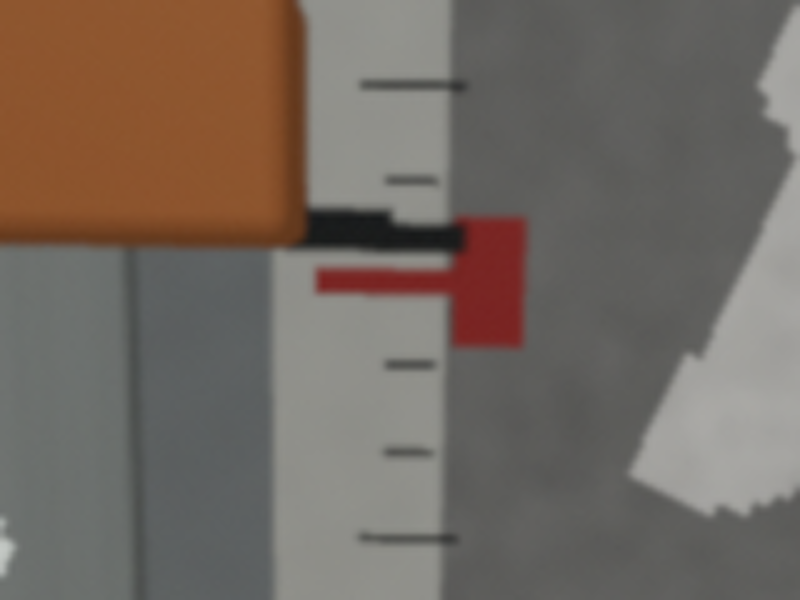

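The black pointer's edge is at crop row ~251 and the red line's middle at ~281, so about 3.2 mm remains. Refining that from the column profile.

```bash
cat > m.py <<'E'
from h import *
def meas(f,cols):
    z=[]
    for u in cols:
        a=f[70:130,u].astype(float); print(u,[tuple(map(int,x)) for x in a[10:35]]) if u==cols[0] else 0
E
python3 -c "
import numpy as np
f=np.load('w5.npy').astype(int)
for v in range(80,104): print(v, f[v,312:332].mean(0).round(), f[v,326:334].mean(0).round())"
```

```text
80 [145. 145. 140.] [143. 142. 137.]
81 [145. 145. 140.] [144. 144. 138.]
82 [141. 141. 136.] [143. 143. 138.]
83 [124. 124. 120.] [143. 143. 138.]
84 [95. 96. 92.] [142. 142. 137.]
85 [75. 76. 74.] [136. 136. 131.]
86 [61. 62. 61.] [110. 111. 107.]
87 [40. 41. 40.] [62. 62. 60.]
88 [27. 29. 29.] [29. 30. 30.]
89 [26. 28. 28.] [26. 27. 27.]
90 [28. 29. 29.] [27. 28. 28.]
91 [49. 50. 48.] [42. 43. 42.]
92 [97. 97. 93.] [88. 89. 85.]
93 [135. 135. 130.] [132. 132. 127.]
94 [141. 136. 131.] [141. 137. 132.]
95 [134. 106. 102.] [135. 114. 109.]
96 [124.  61.  58.] [125.  68.  64.]
97 [121.  39.  37.] [121.  40.  37.]
98 [121.  37.  35.] [121.  37.  35.]
99 [121.  42.  40.] [121.  41.  39.]
100 [126.  76.  72.] [125.  71.  68.]
101 [137. 122. 117.] [135. 116. 112.]
102 [143. 140. 135.] [141. 138. 133.]
103 [144. 144. 138.] [142. 142. 137.]
```

>>> play_rows(
  increments=[
    [[-0.006,-0.035,-0.03],[0,0,0],-1],
    [[-0.016,-0.08,-0.03],[0,0,0],-1],
    [[-0.026,-0.125,-0.03],[0,0,0],-1],
    [[-0.036,-0.17,-0.03],[0,0,0],-1],
    [[-0.046,-0.215,-0.01],[0,0,0],-1],
  ],
)

```text
clock: 10.2
tool_pos: [0.502, 0.099, 0.1273]
eef_rot: [0.0, 0.975, 0.223, 0.003]
contact_force: [2.3, 0.2, 0.8]
finger_gap: 0.0
```

>>> play_rows(
  increments=[
    [[0,0,0.015],[0,0,0],-1],
    [[0,0,0.02],[0,0,0],-1],
    [[0,0,0.02],[0,0,0],-1],
  ],
)

```text
clock: 10.5
tool_pos: [0.5023, 0.0973, 0.105]
eef_rot: [0.0, 0.975, 0.223, 0.0]
contact_force: [0.2, 0.6, 0.8]
finger_gap: 0.001
```

```bash
python3 -c "
from h import *
goto(W+[0,0,.0905])"
```

```text
shift [-0.0003 -0.0039  0.0145] turn [ 0.0002 -0.0002  0.003 ] t 10.5 F [0.2476 0.623  0.7538] q [ 0.0273  0.2655 -0.3046  1.0004 -0.0001  1.1481]
```

>>> play_rows(
  increments=[
    [[0,0,0.01],[0,0,0],-1],
    [[0,0,0.0145],[0,0,0],-1],
    [[0,0,0.0145],[0,0,0],-1],
    [[0,-0.003,0.0145],[0,0,0],-1],
    [[0,-0.0056,0.0145],[0,0,0],-1],
  ],
)

```text
clock: 11.0
tool_pos: [0.5015, 0.1014, 0.0908]
eef_rot: [0.0, 0.975, 0.222, 0.001]
contact_force: [1.9, -0.5, 7.1]
finger_gap: 0.001
```

>>> play_rows(
  increments=[
    [[0,0,0],[0,0,0],-1],
    [[0,0,0],[0,0,0],-1],
    [[0,0,-0.02],[0,0,0],-1],
    [[0,0,-0.05],[0,0,0],-1],
    [[0,0,-0.055],[0,0,0],-1],
  ],
)

```text
clock: 11.5
tool_pos: [0.5016, 0.1015, 0.1477]
eef_rot: [0.0, 0.975, 0.222, 0.002]
contact_force: [-0.3, 0.3, -0.6]
finger_gap: 0.001
```

```bash
python3 -c "
from h import *
goto(W-.219*GY+.046*GX+[0,0,.115])"
```

```text
shift [0.0442 0.2192 0.0332] turn [ 0.0015 -0.0034  0.001 ] t 11.5 F [-0.3046  0.2603 -0.5787] q [ 0.0356  0.2316 -0.2335  1.102  -0.      1.1584]
```

>>> play_rows(
  increments=[
    [[0.01,0.045,0],[0,0,0],-1],
    [[0.02,0.09,0],[0,0,0],-1],
    [[0.03,0.135,0.01],[0,0,0],-1],
    [[0.04,0.18,0.025],[0,0,0],-1],
    [[0.045,0.219,0.034],[0,0,0],-1],
  ],
)

```text
clock: 12.0
tool_pos: [0.6367, -0.0783, 0.1092]
eef_rot: [-0.0, 0.975, 0.222, -0.001]
contact_force: [0.7, -0.4, -0.3]
finger_gap: -0.0
```

>>> play_rows(
  increments=[
    [[0,0,0],[0,0,0],-1],
    [[0,0,0],[0,0,0],-1],
    [[0,0,0],[0,0,0],-1],
  ],
)

```text
clock: 12.3
tool_pos: [0.6352, -0.0755, 0.111]
eef_rot: [-0.0, 0.975, 0.223, -0.0]
contact_force: [0.5, 1.2, 0.5]
finger_gap: 0.0
```

```bash
python3 -c "
from h import *
goto(W-.219*GY+.046*GX+[0,0,.115])
f=save('wrist','w6');np.save('w6.npy',f)
q=px('wrist',W-.135*GY+.046*GX+[0,0,.014]).astype(int);print(q)
x0,y0=245,42
cv2.imwrite('pics/c6.png',cv2.resize(f[y0:y0+120,x0:x0+160,::-1],None,fx=5,fy=5,interpolation=cv2.INTER_CUBIC))
f=f.astype(int)
for v in range(84,108): print(v, f[v,314:330].mean(0).round(), f[v,310:314].mean(0).round(),f[v,326:334].mean(0).round())
"
```

```text
shift [ 0.0006  0.0019 -0.004 ] turn [-0.0006  0.0005  0.0019] t 12.3 F [0.5331 1.2081 0.5325] q [-0.2494  0.4637  0.0239  1.1318  0.0002  0.8725]
[327 104]
84 [145. 145. 140.] [146. 146. 141.] [144. 144. 139.]
85 [145. 145. 140.] [146. 146. 141.] [144. 144. 139.]
86 [145. 146. 140.] [146. 146. 141.] [144. 144. 139.]
87 [145. 146. 140.] [146. 146. 140.] [144. 144. 139.]
88 [145. 145. 140.] [146. 146. 140.] [144. 144. 139.]
89 [145. 145. 140.] [146. 146. 140.] [143. 144. 138.]
90 [144. 145. 139.] [144. 144. 139.] [144. 144. 138.]
91 [138. 138. 132.] [132. 133. 128.] [144. 144. 138.]
92 [110. 110. 106.] [86. 87. 83.] [143. 143. 138.]
93 [76. 76. 74.] [39. 40. 39.] [142. 142. 136.]
94 [58. 58. 57.] [27. 28. 28.] [129. 129. 124.]
95 [41. 41. 40.] [25. 26. 26.] [77. 77. 74.]
96 [27. 27. 28.] [26. 26. 27.] [30. 31. 31.]
97 [26. 26. 27.] [26. 26. 27.] [26. 26. 26.]
98 [26. 26. 27.] [27. 27. 28.] [26. 27. 27.]
99 [34. 26. 27.] [37. 28. 28.] [31. 26. 27.]
100 [71. 29. 28.] [74. 34. 32.] [68. 30. 30.]
101 [111.  39.  37.] [113.  48.  46.] [111.  38.  36.]
102 [125.  71.  68.] [126.  78.  74.] [124.  64.  61.]
103 [136. 116. 111.] [136. 118. 114.] [134. 108. 104.]
104 [142. 139. 133.] [142. 139. 134.] [142. 137. 132.]
105 [143. 143. 138.] [144. 144. 138.] [144. 144. 138.]
106 [143. 144. 138.] [144. 144. 138.] [144. 144. 139.]
107 [144. 144. 138.] [144. 144. 138.] [144. 144. 139.]
```

View pics/c6.png

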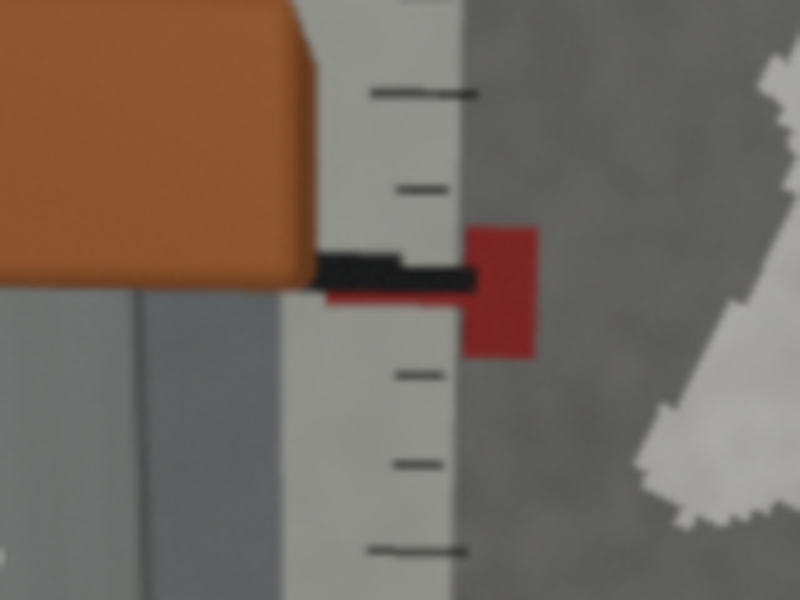

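The pointer's edge is now at row 100.1 and the red line's middle at about 100.0, so they agree to about 0.2 mm. The finger is off and clear of everything.

```bash
python3 -c "
from h import *
save('top','top9')
for t in ['saucer','jar','brush']: print(t,[w('top',x['at']) for x in arm.landmark_of('top',t)])
print(arm.get_obs()['clock']); arm.hand_in()"
```

```text
saucer [array([ 0.4541, -0.1223,  0.0004])]
jar [array([ 0.4545, -0.1243,  0.0002])]
brush []
12.55
the job is handed in; nothing more can be done
```

The jaw is set to the red mark and the job is handed in, finished at 12.6 s of the 51 s allowed. I rolled the wheel in three long strokes and one 5.6 mm fine stroke, with the shut fingertips pressing at about 7 N. The highest reading was 8.8 N, well under the 25 N limit.

- **Setting:** the last wrist close-up, from almost straight above, put the pointer's edge within about 0.2 mm of the middle of the red line. The finger was already lifted off by then.
- **Saucer, jar and brush:** the saucer was found where it started, to within 2 mm. The network missed the brush and put the jar at the saucer's place, so neither of those two positions was confirmed. No contact force above noise showed away from the wheel, apart from one 2.3 N reading while the arm was moving quickly in mid-air.
- **Disagreement between cameras:** early on, the wrist camera placed the wheel housing 6–10 mm further along the gauge than the top and scene cameras did. The top view agreed with the gauge's known size, so I used that. The effect on the final reading is about 0.2 mm at most, on top of the reading above.

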